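Stack the gas cylinders and sniff the top valve

TASK

Leak-check the spare gas cylinder: lay the green cylinder from its cradle on top of the two grey ones in the rack, in the groove between them, lined up with them end to end and brass valve facing the same way, and let go of it. Then draw the yellow detector wand out of its leaning holster, turn it level and hold its red tip about 2 cm from the green cylinder's valve without touching it. Finish holding the wand there in the air, still in the gripper, and leave the bottle, the jar and the roll of tape where they stand.

Things in the scene. Friction and masses are not known exactly. Their poses are not given: they have to be found in the camera images.
- spare: the green gas cylinder to be stacked; origin at its centre. Round-ended cylinder 44 mm in diameter, body 124 mm long, lying along its own x axis; a brass valve (16 mm in diameter) stands 18 mm out of its -x end. About 0.25 kg. It lies level in the cradle with its centre 34 mm above the work surface.
- spare_center (a point): centre of the green cylinder (on its axis, half-way up and half-way along); same axes as spare
- spare_valve (a point): outer end of the green cylinder's brass valve, 80 mm from its centre along its -x axis
- cyl_left: grey gas cylinder of the same shape and size, lying in the rack on its +y side, valve to the rack's -x; origin at its centre
- cyl_right: grey gas cylinder of the same shape and size, lying in the rack on its -y side, valve to the rack's -x; origin at its centre
- rack: fixed raised tray, blue rims, 140 mm (x) by 102 mm (y); origin on the work surface under its centre. Its floor is 56 mm up; the two grey cylinders lie along its x axis at y = +22.5 and -22.5 mm with their centres 78 mm above the surface and valves to -x (towards the robot); rims reach 76 mm up. A cylinder saddled in the groove between them has its centre over the rack's centre line, 116 mm above the surface.
- cradle: fixed black cradle, 130 mm (x) by 70 mm (y), holding the green cylinder along its x axis; origin on the surface under its centre. Four stubs at its ends reach 30 mm up; the middle 56 mm of its length is open at the sides.
- wand: yellow detector wand, about 0.15 kg, origin at its handle's centre (close to the centre of mass); its x axis runs from the handle to the tip. Handle 100 mm long (x), 26 mm thick (y, flat parallel sides), 30 mm high (z, rounded edges); from its front end a steel shaft 12 mm in diameter reaches 80 mm further to the red tip. In the holster it leans at 45 degrees (with 3 degrees of play), tip down and away from the robot, handle's centre 117 to 120 mm above the surface.
- wand_tip (a point): end of the wand's red tip, 130 mm from the handle's centre along the wand's x axis
- holster: fixed metal holster; origin on the surface under the handle's centre. A square sleeve, 15 mm wide inside, 23 mm outside, leaning at 45 degrees along the holster's x axis (down towards +x), surrounds the shaft from the handle's front end on for 68 mm; the wand is drawn out 80 mm or more straight along its own axis, up and back (towards -x).  The foot is 140 by 90 mm and reaches from 10 mm behind to 130 mm ahead of the origin.
- disinfectant: white bottle with blue cap, 60 mm in diameter, 150 mm high, origin under its centre; leave alone
- jar: amber jar, 64 mm in diameter, 80 mm high, origin under its centre; leave alone
- tape: blue roll of tape lying flat, 90 mm in diameter, 25 mm high, origin under its centre; leave alone
Mind the look-alikes: they are no part of the job. Several things have the shape of the wand; the one meant has the colours described above.

How it is judged:
By the outcome, as a careful person would: the job done as asked, in the order asked, and still so for the second after the job is handed in, while the arm keeps its last pose, push and grip.
It also fails if it takes over 58 s, if anything falls off the work surface, if the arm or the gripper's body presses on something with over 40 N, if the wrist force passes 120 N, or if a joint passes its speed limit or range.

ROBOT

A 6-joint arm with a two-finger parallel gripper is mounted at the origin on the work surface. World frame = base frame: x ahead of the robot, y to its left, z up, the work surface at z = 0. Lengths are in m, angles in rad, forces in N, time in s.
With the tool pointing down it reaches from about 0.375 to 0.825 m from the base axis. Payload 5.5 kg.
Tool frame: the origin (TCP) lies at the very end of the fingers, on their centre line; the grasp point (between the pads) lies 19 mm behind it; z points along the fingers, y is the line along which they close (so a half turn about z gives the same grasp; the last joint's range is limited). The gripper opens to 85 mm and grips with 20 to 120 N. Pads are 22 mm wide; open, the fingers measure 114 mm over their backs; the gripper's body (76 mm by 85 mm) begins 54 mm behind the grasp point. The pads swing forward as they close: fully open they stand 13 mm farther back than shut.
Start: joints at [-1.121, 0.314, -0.047, 1.21, 0, 1.571], TCP at [0.261, -0.54, 0.231] pointing down, gripper open.
Joint ranges: [-2.67, 2.67], [-0.69, 1.73], [-1.03, 1.25], [-2.08, 2.16], [-1.42, 1.45], [-3.14, 3.14]. Speed limits (rad/s): [2.39, 2.39, 3.01, 3.14, 3.14, 3.14].

INTERFACE

Orientations are given as a unit quaternion [w, x, y, z].
In Python, from station import arm gives the robot as it stands. Calls block until the motion is done:
- arm.goto(position, orientation): joint-space move of the TCP to a pose.
- arm.movel(position, orientation=None, vel=0.15): straight line of the TCP; orientation=None keeps the orientation; vel is the mean speed in m/s.
- arm.move_joints(angles): joint-space move.
- arm.grip(opening, squeeze=None): finger opening in m; squeeze is the grip in N (None keeps the last); returns when the fingers have stopped.
- arm.pause(seconds).
- arm.ik(position, orientation): joint angles nearest the present ones, or None.
- arm.get_state(): the state.
- arm.read_camera(name): name is "side" or "top"; returns a dict with "color" (400x640x3 uint8, red, green, blue), "camera_matrix" (3x3 intrinsics, pixels), "R" (3x3) and "t" (3): a world point X has camera coordinates R X + t. Camera axes: x right, y down, z forward; pixel columns grow to the right and rows downward; lengths in m; the calibration is good to about 2 mm. A picture is of the moment at which its call begins. There is no depth.
A pose or a line that the arm cannot do raises arm.MotionError and nothing moves.
- arm.finish_job(): hands the job in; it is judged then, once.
The state is a dict: "clock": time; "qpos": joint angles; "qd": joint speeds; "joint_torque": joint torques, N m; "position": TCP position; "ee_rot": TCP orientation; "ft_force": force on the tool from outside, world axes, zero at the start; "wrist_torque": the same for the moment, N m; "opening": finger opening in m; "grip_force": force on a finger pad.
Only numpy, scipy, OpenCV 4.12 (cv2) and the standard library are available. Lean on these libraries where they do the work, as an engineer would, in place of code of your own. Each camera call takes 0.05 s, during which the arm holds its last target. There are 200 camera calls.

## Working session

There is one attempt and no reset: what is moved stays moved. The work goes in short steps, each a Python script; the robot and the scene stay as the last script left them, time stands still between calls to the robot, and variables do not carry over. Pictures are saved under pics/ and viewed, at most 10 in all, crops included, and the job is handed in when it is done.

```bash
mkdir -p pics; ls; python3 - <<'E'
from station import arm
import cv2,numpy as np
for n in("top","side"):
    c=arm.read_camera(n); cv2.imwrite(f"pics/{n}0.png",c["color"][:,:,::-1])
    print(n,c["camera_matrix"].tolist(),np.round(c["R"],4).tolist(),np.round(c["t"],4).tolist())
s=arm.get_state();print(s["clock"],s["position"],s["ee_rot"])
E
```

```text
pics
top [[383.23457444159754, 0.0, 325.53874040307926], [0.0, 383.23457444159754, 203.91935436887633], [0.0, 0.0, 1.0]] [[-0.0115, -0.9995, -0.0286], [-0.9989, 0.0127, -0.0452], [0.0455, 0.028, -0.9986]] [-0.105, 0.5621, 1.1839]
side [[392.38076243561903, 0.0, 321.9220748856433], [0.0, 392.38076243561903, 201.12971643970542], [0.0, 0.0, 1.0]] [[-0.7801, -0.6252, -0.0253], [-0.2915, 0.3989, -0.8694], [0.5537, -0.6708, -0.4934]] [0.3819, 0.2972, 0.898]
0.1 [ 0.26066329 -0.53984604  0.23052159] [-7.50003621e-04  9.74813649e-01  2.23019647e-01 -1.52333060e-04]
```

View pics/top0.png

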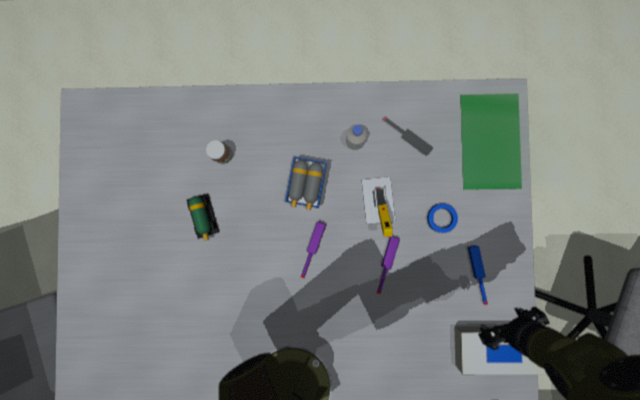

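View pics/side0.png

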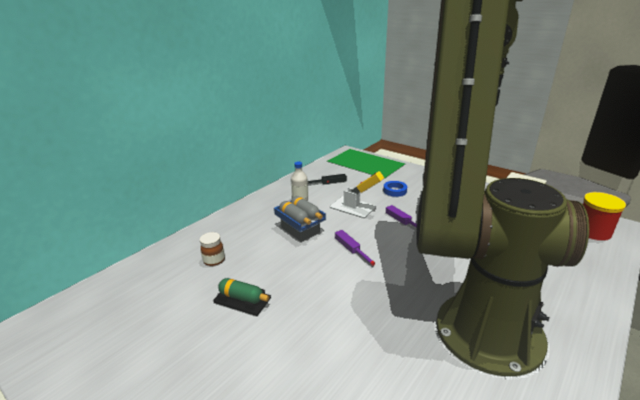

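The top view shows the green cylinder at (202,217) with its valve at the lower end, the rack at (307,182), and the yellow wand in its white holster at (385,215). Look-alikes for the wand are purple (314,240), purple (390,255), blue (477,262) and black (410,137). None of those is yellow, so I choose (385,215). The side view agrees: yellow at (368,182), green at (243,291). Next, close crops.

```bash
python3 - <<'E'
import cv2
a=cv2.imread("pics/top0.png")
l=a[185:250,175:230]; r=a[145:245,280:405]
l=cv2.resize(l,None,fx=6,fy=6,interpolation=cv2.INTER_CUBIC);r=cv2.resize(r,None,fx=6,fy=6,interpolation=cv2.INTER_CUBIC)
def grid(im,x0,y0,f=6):
    for x in range(-(-x0//10)*10,x0+im.shape[1]//f,10):
        cv2.line(im,((x-x0)*f,0),((x-x0)*f,6),(0,0,255),1);cv2.putText(im,str(x),((x-x0)*f,16),0,.35,(0,0,255))
    for y in range(-(-y0//10)*10,y0+im.shape[0]//f,10):
        cv2.line(im,(0,(y-y0)*f),(6,(y-y0)*f),(0,0,255),1);cv2.putText(im,str(y),(8,(y-y0)*f+4),0,.35,(0,0,255))
grid(r,280,145);cv2.imwrite("pics/c1.png",r)
b=cv2.imread("pics/side0.png")
s=cv2.resize(b[160:250,265:395],None,fx=4,fy=4,interpolation=cv2.INTER_CUBIC);grid(s,265,160,4)
grid(l,175,185)
import numpy as np
h=np.zeros((max(l.shape[0],s.shape[0]),l.shape[1]+s.shape[1],3),np.uint8);h[:l.shape[0],:l.shape[1]]=l;h[:s.shape[0],l.shape[1]:]=s[:, :800-l.shape[1]] if h.shape[1]>800 else s
cv2.imwrite("pics/c2.png",h[:,:800]) ;print(h.shape)
E
```

```text
Traceback (most recent call last):
ValueError: could not broadcast input array from shape (360,470,3) into shape (360,520,3)
```

```bash
python3 - <<'E'
import cv2,numpy as np
a=cv2.imread("pics/top0.png");b=cv2.imread("pics/side0.png")
def crop(im,x0,x1,y0,y1,f):
    im=cv2.resize(im[y0:y1,x0:x1],None,fx=f,fy=f,interpolation=cv2.INTER_CUBIC)
    for x in range(-(-x0//10)*10,x1,10):
        cv2.line(im,((x-x0)*f,0),((x-x0)*f,6),(0,0,255),1);cv2.putText(im,str(x),((x-x0)*f,16),0,.35,(0,0,255))
    for y in range(-(-y0//10)*10,y1,10):
        cv2.line(im,(0,(y-y0)*f),(6,(y-y0)*f),(0,0,255),1);cv2.putText(im,str(y),(8,(y-y0)*f+4),0,.35,(0,0,255))
    return im
l=crop(a,180,225,190,245,6);s=crop(b,265,395,160,250,4)
h=np.zeros((360,l.shape[1]+s.shape[1],3),np.uint8);h[:l.shape[0],:l.shape[1]]=l;h[:,l.shape[1]:]=s
cv2.imwrite("pics/c2.png",h);print(h.shape)
E
```

```text
(360, 790, 3)
```

View pics/c1.png

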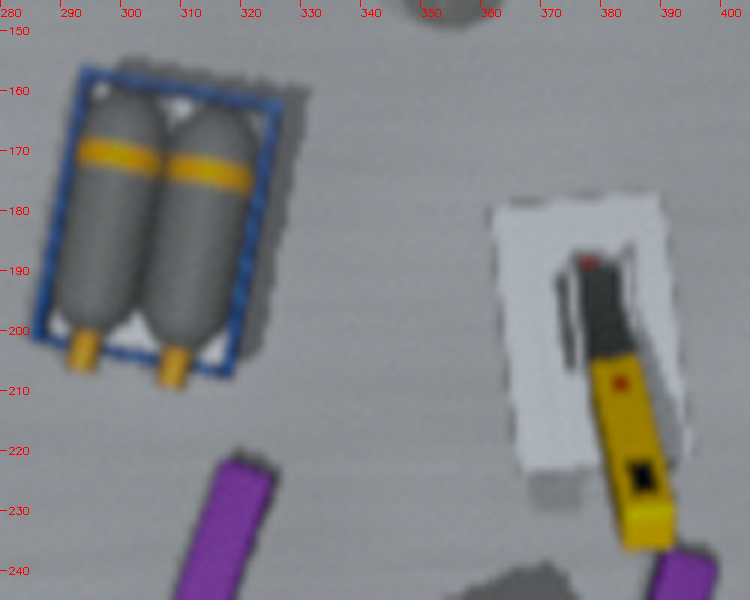

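View pics/c2.png

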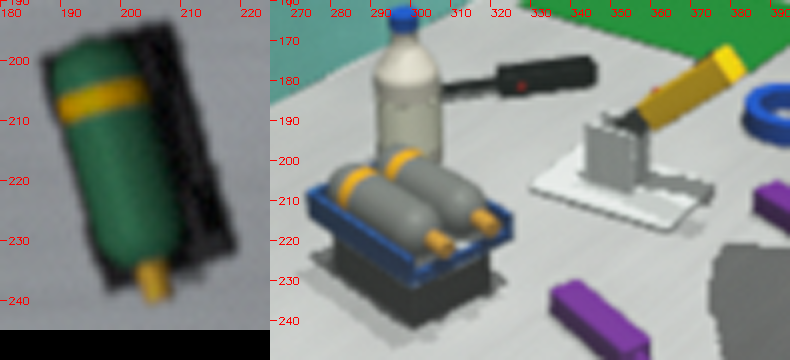

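In the crops, the rack rim corners are at (294,156), (327,162), (318.5,207.5) and (286,201). The green cylinder runs from its dome at (195.3,196.3) to its valve end at (206.2,240). The wand is yellow with a red tip at (378,188), and its rear end is at (388,236). Next I fit poses with the calibration.

```bash
cat > h.py <<'E'
import numpy as np
from scipy.optimize import least_squares
from scipy.spatial.transform import Rotation as Ro
CAM={"top":([[383.2346,0,325.5387],[0,383.2346,203.9194],[0,0,1]],None)}
def back(c,uv,z):
    K,R,t=map(np.asarray,(c["camera_matrix"],c["R"],c["t"]))
    C=-R.T@t; d=R.T@np.linalg.solve(K,[uv[0],uv[1],1]); return C+d*(z-C[2])/d[2]
def proj(c,X):
    p=np.asarray(X)@np.asarray(c["R"]).T+c["t"]; q=p@np.asarray(c["camera_matrix"]).T; return q[...,:2]/q[...,2:]
def pose_q(zdir,ydir):
    """tool quaternion wxyz: z along fingers, y closing"""
    z=np.array(zdir,float);z/=np.linalg.norm(z);y=np.array(ydir,float);y-=z*(y@z);y/=np.linalg.norm(y)
    q=Ro.from_matrix(np.c_[np.cross(y,z),y,z]).as_quat();return q[[3,0,1,2]]
E
python3 - <<'E'
from station import arm
from h import *
T=arm.read_camera("top");S=arm.read_camera("side")
np.set_printoptions(precision=4,suppress=True)
a=lambda L,x0,y0,f,ox=0:np.array([[x0+(u-ox)/f,y0+v/f] for u,v in L])
rc=a([(84,68),(281,102),(231,375),(35,338)],280,145,6)
P=np.array([back(T,p,.076) for p in rc]);print("rack",P[:,:2].tolist(),P.mean(0),[np.linalg.norm(P[i]-P[i-1]) for i in range(4)])
for d in(P[0]-P[3],P[1]-P[2]):print(" yaw",np.degrees(np.arctan2(d[1],d[0])))
v=a([(83,370),(172,387)],280,145,6);print("grey valves",[back(T,p,.078) for p in v])
tc=np.array([back(T,p,.034) for p in a([(92,38),(157,300)],180,190,6)]);d=tc[0]-tc[1]
print("green",tc,np.linalg.norm(d),"yaw",np.degrees(np.arctan2(d[1],d[0])),"centre from valve",tc[1]+d/np.linalg.norm(d)*.08)
f=a([(492,208),(660,192),(690,450),(522,472)],280,145,6)
F=np.array([back(T,p,.006) for p in f]);print("foot",F.tolist(),[np.linalg.norm(F[i]-F[i-1]) for i in range(4)])
for d in(F[0]-F[3],F[1]-F[2]):print(" yaw",np.degrees(np.arctan2(d[1],d[0])))
ot=a([(627,502),(674,501),(623,548),(672,546),(588,362),(637,354)],280,145,6)
M=np.array([(-50,13,15),(-50,-13,15),(-50,13,-15),(-50,-13,-15),(50,13,15),(50,-13,15)])/1e3
os=a([(731,65)],265,160,4,270);Ms=np.array([(-50,0,0)])/1e3
def Wp(p,m):return Ro.from_euler("zy",[p[3],p[4]]).apply(m)+p[:3]
def res(p):return np.r_[(proj(T,Wp(p,M))-ot).ravel(),(proj(S,Wp(p,Ms))-os).ravel(),(p[2]-.1185)/.002,(p[4]-np.pi/4)/.03]
s=least_squares(res,[.5,-.1,.1185,0,.785]);print("wand",s.x,np.degrees(s.x[3:]));print(res(s.x))
E
```

```text
rack [[0.7005963444432916, -0.021489923619285062], [0.6820971967048611, -0.11892129227111099], [0.5474911417715869, -0.09276952316131712], [0.5669554712561587, 0.003774553109913814]] [ 0.6243 -0.0574  0.076 ] [np.float64(0.13600800259771312), np.float64(0.09917202258911675), np.float64(0.13712295596387797), np.float64(0.09848664267477712)]
 yaw -10.70528671185607
 yaw -10.994668891390107
grey valves [array([ 0.5508, -0.0201,  0.078 ]), array([ 0.5419, -0.0638,  0.078 ])]
green [[0.5883 0.2899 0.034 ]
 [0.4534 0.2558 0.034 ]] 0.13918317113881654 yaw 14.214371607217156 centre from valve [0.531  0.2754 0.034 ]
foot [[0.6355768732495432, -0.2268176147506308, 0.006000000000000005], [0.6426738336342022, -0.31429279939319055, 0.006000000000000005], [0.5081736035070991, -0.32721681517465195, 0.006000000000000005], [0.49776638674980717, -0.2401880137769477, 0.006000000000000005]] [np.float64(0.13845756663836342), np.float64(0.08776260464999508), np.float64(0.13511973241596936), np.float64(0.08764885871107682)]
 yaw 5.541503376467397
 yaw 5.488652939210937
wand [ 0.5083 -0.2817  0.1164  0.0819  0.7873] [ 4.6941 45.107 ]
[-0.6683  0.6847  1.0391  0.1789 -0.8077  0.5869  0.3848  0.2545 -0.4606
 -0.8124  0.2829 -0.0878 -0.6751 -1.7489 -1.0299  0.0622]
```

```bash
cat >> h.py <<'E'
D=np.radians
def hd(a):return np.array([np.cos(a),np.sin(a),0])
G=np.array([.531,.2754,.034]);gy=D(14.1)
RK=np.array([.6246,-.0572,0]);ry=D(-10.8)
W=np.array([.5095,-.2822,.1185]);wy=D(5.2)
UP=np.array([0,0,1.])
def down(yaw,s=1):return pose_q([0,0,-1],s*hd(yaw+np.pi/2))
def wtool(grasp,head,pitch,phi,s=1):
    """TCP pose gripping wand at point grasp; wand heading head, wand pitched down by pitch, tool at phi from wand axis"""
    a=pitch+phi; z=np.cos(a)*hd(head)-np.sin(a)*UP
    return grasp+.019*z, pose_q(z,s*hd(head+np.pi/2))
E
python3 - <<'E'
from station import arm
from h import *
np.set_printoptions(precision=2,suppress=True)
for s in(1,-1):
    print("S",s,*[arm.ik(p,down(y,s)) for p,y in((G+UP*.15,gy),(G-UP*.013,gy),(RK+UP*.25,ry),(RK+UP*.103,ry))])
V=RK+UP*.116-.08*hd(ry);print(V)
for phi in(45,55,60,70):
  for s in(1,-1):
    ax=np.cos(np.pi/4)*hd(wy)-np.sin(np.pi/4)*UP
    k=[arm.ik(*wtool(W-ax*d,wy,np.pi/4,D(phi),s)) for d in(0,.05,.1)]
    print(phi,s,[x is not None for x in k],k[0],"end:",[(h,q) for h in(30,45,60,75,90) if (q:=arm.ik(*wtool(V-.15*hd(D(h)),D(h),0,D(phi),s))) is not None])
E
```

```text
S 1 [ 0.48  0.33 -0.13  1.11  0.    0.23] [ 0.48  0.47 -0.33  0.77  0.    0.23] [-0.09  0.36  0.06  1.27  0.    0.1 ] [-0.09  0.44 -0.17  0.96  0.    0.1 ]
S -1 [ 0.48  0.33 -0.13  1.11  0.   -2.91] [ 0.48  0.47 -0.33  0.77  0.   -2.91] [-0.09  0.36  0.06  1.27  0.   -3.04] [-0.09  0.44 -0.17  0.96  0.   -3.04]
[ 0.55 -0.04  0.12]
45 1 [True, True, True] [-0.51  0.36 -0.29  0.92  0.   -0.6 ] end: [(45, array([-0.82,  0.22, -0.76,  0.63,  0.78, -1.62])), (60, array([-0.79,  0.41, -0.48,  0.93,  0.75, -1.94])), (75, array([-0.73,  0.59, -0.19,  1.21,  0.68, -2.19])), (90, array([-0.65,  0.76,  0.1 ,  1.45,  0.6 , -2.39]))]
45 -1 [True, True, True] [-0.51  0.36 -0.29  0.92  0.    2.55] end: [(45, array([-0.82,  0.22, -0.76,  0.63,  0.78,  1.52])), (60, array([-0.79,  0.41, -0.48,  0.93,  0.75,  1.2 ])), (75, array([-0.73,  0.59, -0.19,  1.21,  0.68,  0.95])), (90, array([-0.65,  0.76,  0.1 ,  1.45,  0.6 ,  0.75]))]
55 1 [True, True, True] [-0.46  0.48 -0.12  1.11 -0.09 -0.54] end: [(30, array([-0.67, -0.05, -0.97,  0.4 ,  0.56, -1.12])), (45, array([-0.72,  0.14, -0.75,  0.63,  0.61, -1
[... 1246 characters left out ...]
True, True, True] [-0.4   0.68  0.14  1.42 -0.2  -0.45] end: [(30, array([-0.48, -0.04, -0.84,  0.57,  0.29, -0.98])), (45, array([-0.55,  0.1 , -0.69,  0.69,  0.34, -1.32])), (60, array([-0.56,  0.24, -0.52,  0.83,  0.35, -1.61])), (75, array([-0.54,  0.37, -0.33,  0.97,  0.33, -1.87])), (90, array([-0.5 ,  0.49, -0.15,  1.1 ,  0.3 , -2.1 ]))]
70 -1 [True, True, True] [-0.4   0.68  0.14  1.42 -0.2   2.69] end: [(30, array([-0.48, -0.04, -0.84,  0.57,  0.29,  2.16])), (45, array([-0.55,  0.1 , -0.69,  0.69,  0.34,  1.82])), (60, array([-0.56,  0.24, -0.52,  0.83,  0.35,  1.53])), (75, array([-0.54,  0.37, -0.33,  0.97,  0.33,  1.27])), (90, array([-0.5 ,  0.49, -0.15,  1.1 ,  0.3 ,  1.04]))]
```

```bash
python3 - <<'E'
from station import arm
from h import *
import cv2
q=down(gy)
arm.goto(G+UP*.15,q)
arm.movel(G-UP*.013,q,vel=.12)
print(arm.get_state()["ft_force"])
arm.grip(.03,50)
s=arm.get_state();print(s["clock"],s["opening"],s["grip_force"],s["ft_force"])
arm.movel(G+UP*.16,q,vel=.15)
s=arm.get_state();print(s["clock"],s["opening"],s["grip_force"],s["ft_force"],s["position"])
for n,(x0,x1,y0,y1) in {"top":(150,270,150,280),"side":(190,310,200,330)}.items():
    c=arm.read_camera(n); cv2.imwrite(f"pics/{n}1.png",cv2.resize(c["color"][y0:y1,x0:x1,::-1],None,fx=3,fy=3,interpolation=cv2.INTER_CUBIC))
a=np.hstack([cv2.imread("pics/top1.png"),cv2.imread("pics/side1.png")]);cv2.imwrite("pics/g1.png",a)
E
```

```text
[ 0.15340267 -0.18300796 -0.02318922]
5.2 0.042458966102256156 49.93713676929474 [-3.29015937  3.77133642  5.50791955]
6.5 0.04253483675724094 50.74552774429321 [ 0.91129208 -0.76851695 -3.17278888] [0.53035252 0.27491079 0.19281694]
```

View pics/g1.png

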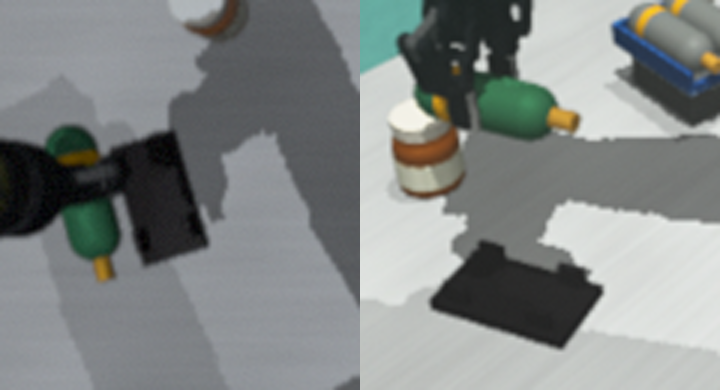

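The cylinder is held level. In the top crop its dome is at about (172.7,192.7) and its valve end at (185,242.7) in full-image pixels. I measure the offset along its axis before placing.

```bash
python3 - <<'E'
from station import arm
from h import *
T=arm.read_camera("top");p=arm.get_state()["position"]
d=back(T,(172.7,192.7),.206);v=back(T,(185,242.7),.206)
u=(d-v)/np.linalg.norm(d-v)
print(np.linalg.norm(d-v),np.degrees(np.arctan2(u[1],u[0])),[(c-p)@hd(gy) for c in(v+.08*u,d-.062*u)],[(c-p)@hd(gy+np.pi/2) for c in(v+.08*u,d-.062*u)])
E
```

```text
0.13622563090874207 14.263537138095655 [np.float64(0.0011165825617698013), np.float64(-0.004657763008163655)] [np.float64(-0.0028378427515150188), np.float64(-0.002854324288572621)]
```

```bash
python3 - <<'E'
from station import arm
from h import *
import cv2
q=down(ry);P=RK+.0015*hd(ry)
arm.goto(P+UP*.25,q)
arm.movel(P+UP*.118,q,vel=.12)
f0=arm.get_state()["ft_force"];print(f0)
z=.118
while z>.1005:
    z-=.0015; arm.movel(P+UP*z,q,vel=.03); f=arm.get_state()["ft_force"]
    if f[2]-f0[2]>4: break
print(z,f)
arm.grip(.055)
arm.pause(.3)
s=arm.get_state();print(s["clock"],s["opening"],s["ft_force"])
arm.movel(P+UP*.26,q,vel=.15)
arm.goto(W+UP*.2+np.array([.0,0,0]),down(wy))
c1=arm.read_camera("top")["color"][120:240,260:430,::-1];c2=arm.read_camera("side")["color"][150:270,240:410,::-1]
cv2.imwrite("pics/p1.png",cv2.resize(np.vstack([c1,c2])[:, :],None,fx=2.5,fy=2.5,interpolation=cv2.INTER_CUBIC))
print(arm.get_state()["clock"])
E
```

```text
[ 0.37322283  0.30195823 -2.76214777]
0.10449999999999998 [-1.393192    2.12509342  2.32502578]
12.05 0.05501595266086131 [-0.95680481  1.07201205  0.06469335]
14.35
```

View pics/p1.png

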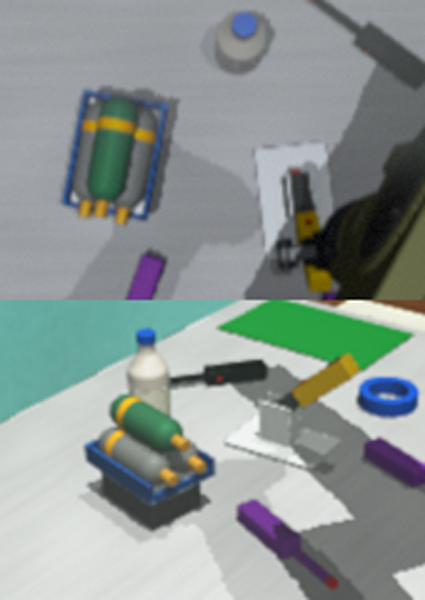

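The green cylinder sits in the groove with its valve between the grey valves, at about (301,207) in the full top image. Now the wand.

```bash
python3 - <<'E'
from station import arm
from h import *
import cv2
T=arm.read_camera("top");print("valve",back(T,(301.2,206.8),.116),"expected",RK+.116*UP-.08*hd(ry))
phi=D(60);ax=np.cos(np.pi/4)*hd(wy)-np.sin(np.pi/4)*UP
g=W-.004*ax
p,q=wtool(g,wy,np.pi/4,phi); z=(p-g)/.019
arm.grip(.06)
arm.goto(p-.10*z,q)
arm.movel(p,q,vel=.1)
f0=arm.get_state()["ft_force"];print("at",f0)
arm.grip(.015,80)
s=arm.get_state();print(s["clock"],s["opening"],s["grip_force"],s["ft_force"])
for d in(.02,.05,.1):
    arm.movel(p-d*ax,q,vel=.08);s=arm.get_state();print(d,s["opening"],s["grip_force"],s["ft_force"])
arm.movel(p-.1*ax+UP*.08,q,vel=.12)
# level, away from everything
c1=arm.read_camera("top")["color"][120:270,290:460,::-1];c2=arm.read_camera("side")["color"][100:250,290:460,::-1]
cv2.imwrite("pics/w1.png",cv2.resize(np.hstack([c1,c2]),None,fx=2.3,fy=2.3,interpolation=cv2.INTER_CUBIC))
print(arm.get_state()["clock"])
E
```

```text
valve [ 0.54864356 -0.04532676  0.116     ] expected [ 0.54601702 -0.04220949  0.116     ]
at [ 0.17876122 -0.07646537 -0.07008666]
16.7333 0.025074814201197178 78.01590085029602 [0.5299222  1.34246346 4.88002839]
0.02 0.025278940614594833 78.08245539665222 [ 0.54436734 -0.48008808 -0.54454774]
0.05 0.025104055583464433 78.14364910125732 [ 0.29726659 -0.96883312 -1.18718808]
0.1 0.025364437827860284 78.15018653869629 [-0.0115643   0.04443953 -2.71768718]
19.35
```

View pics/w1.png

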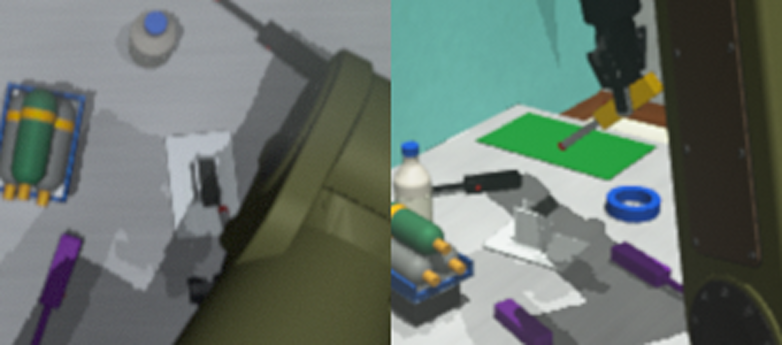

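The wand is drawn clear of the holster, with its red tip at (368,163) in the full side image. Next I level it at a stand-off and measure the tip.

```bash
cat >> h.py <<'E'
V=np.array([.547,-.0437,.116]);HE=D(45);PHI=D(60)
def fin(tip,dp=0):return wtool(tip-(.13+.004)*hd(HE),HE,dp,PHI)
E
python3 - <<'E'
from station import arm
from h import *
import cv2
arm.goto(*fin(V-.07*hd(HE)+UP*.06)); arm.pause(.3)
T=arm.read_camera("top");S=arm.read_camera("side")
c1=T["color"][160:290,270:400,::-1];c2=S["color"][150:280,260:390,::-1]
cv2.imwrite("pics/l1.png",cv2.resize(np.hstack([c1,c2]),None,fx=3,fy=3,interpolation=cv2.INTER_CUBIC))
t=V-.07*hd(HE)+UP*.06
print(t,proj(T,t),proj(S,t),arm.get_state()["clock"],arm.get_state()["opening"])
E
```

```text
[ 0.49750253 -0.09319747  0.176     ] [317.10830557 224.78063642] [338.16975491 188.15445021] 20.7 0.024879491104260344
```

View pics/l1.png

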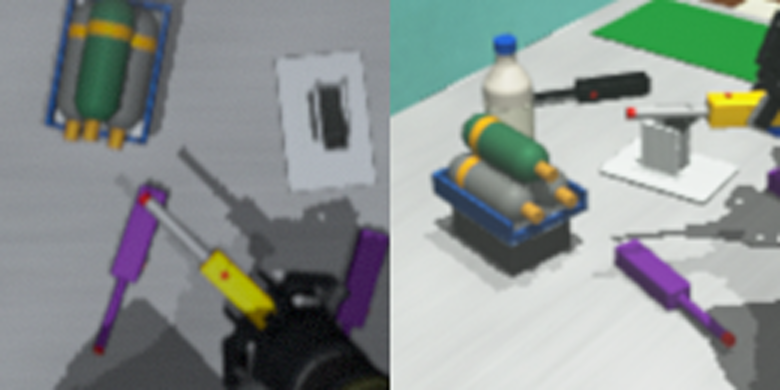

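In the side crop the tip is within about 1 px of its predicted position. Now I triangulate the tip, shaft root and valve.

```bash
python3 - <<'E'
from station import arm
from h import *
T=arm.read_camera("top");S=arm.read_camera("side")
def tri(a,b,x0=(.5,-.1,.15)):
    r=least_squares(lambda X:np.r_[proj(T,X)-a,proj(S,X)-b],x0);return r.x.round(4),r.fun.round(2)
tp=lambda u,v:np.array([270+u/3,160+v/3]);sd=lambda u,v:np.array([260+(u-390)/3,150+v/3])
a,ra=tri(tp(142,198),sd(628,113));b,rb=tri(tp(210,264),sd(708,110));v,rv=tri(tp(90,138),sd(553,172))
print("tip",a,ra,"root",b,rb,"pitch up deg",np.degrees(np.arcsin((a-b)[2]/np.linalg.norm(a-b))),np.linalg.norm(a-b),"valve",v,rv)
E
```

```text
tip [ 0.4941 -0.094   0.1783] [ 0.04  0.05 -0.07 -0.  ] root [ 0.4365 -0.1526  0.1746] [-0.44 -0.64  0.85 -0.03] pitch up deg 2.5782431504312453 0.08225211243487913 valve [ 0.5502 -0.0425  0.1166] [ 0.2   0.25 -0.34 -0.02]
```

```bash
python3 - <<'E'
from station import arm
from h import *
import cv2
v=np.array([.549,-.043,.1165]);off=np.array([-.0034,-.0008,-.0012]);dp=D(1.5)
t=v-.021*hd(HE)-off
arm.movel(*fin(t-.05*hd(HE),dp),vel=.08)
arm.movel(*fin(t,dp),vel=.05); arm.pause(.4)
T=arm.read_camera("top");S=arm.read_camera("side")
c1=T["color"][175:255,280:360,::-1];c2=S["color"][165:245,285:365,::-1]
cv2.imwrite("pics/f1.png",cv2.resize(np.hstack([c1,c2]),None,fx=5,fy=5,interpolation=cv2.INTER_CUBIC))
s=arm.get_state();print(s["clock"],s["opening"],s["ft_force"])
E
```

```text
23.3333 0.024955910709217495 [ 0.50743475  0.62857808 -0.93909667]
```

View pics/f1.png

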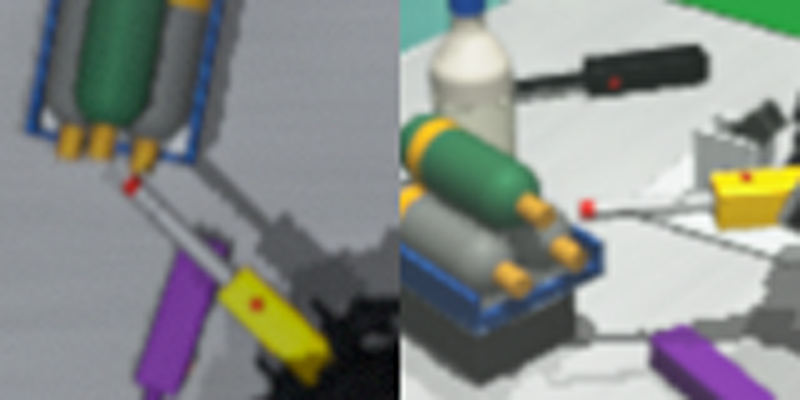

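```bash
python3 - <<'E'
from station import arm
from h import *
T=arm.read_camera("top");S=arm.read_camera("side")
def tri(a,b):
    return least_squares(lambda X:np.r_[proj(T,X)-a,proj(S,X)-b],(.5,-.1,.15)).x.round(4)
tp=lambda u,v:np.array([280+u/5,175+v/5]);sd=lambda u,v:np.array([285+(u-400)/5,165+v/5])
a=tri(tp(126,181),sd(581,209));v=tri(tp(100,159),sd(546,215));b=tri(tp(230,283),sd(714,202))
d=a-b;print("tip",a,"valve",v,"root",b,"gap",np.linalg.norm(a-v),a-v,"pitch",np.degrees(np.arcsin(d[2]/np.linalg.norm(d))),np.linalg.norm(d))
E
```

```text
tip [ 0.5354 -0.0571  0.1167] valve [ 0.5488 -0.0418  0.1151] root [ 0.4776 -0.115   0.1142] gap 0.020401225453388804 [-0.0134 -0.0153  0.0016] pitch 1.7502859008463538 0.08185047342563143
```

The tip is 20 mm from the valve, the wand is level to within 2°, and it touches nothing. Handing in.

```bash
python3 -c "
from station import arm
print(arm.finish_job())"
```

```text
the job is handed in; nothing more can be done
None
```

The job is handed in: the green cylinder is saddled in the groove with its valve lined up with the grey ones, and the gripper holds the wand level (within about 2°) with its red tip about 2 cm from the green valve, measured from the camera images; the bottle, jar and tape were not touched.

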